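Put the label printer's battery pack on charge

TASK

The label printer's battery is flat: squeeze the blue release tab of its battery cover in toward the grip ridge, swing that end up, lift the cover off and lay it flat on the bare desk, outer face up. Then lift the battery pack out by its orange fin and set it, without dropping it, fully down in the charging cradle with its brass contacts at the cradle's lamp end. Leave the eraser, the glue stick and the mouse where they are.

Things in the scene. Friction and masses are not known exactly. Their poses are not given: they have to be found in the camera images.
- printer: Off-white wedge-shaped desktop label printer, 210 deep (x) x 156 wide (y) x 115 mm high, fixed. Origin: centre of its underside, on the desk; x points to its high back, away from the robot at yaw 0. Its deck slopes 25 deg, rising toward +x, from 30 mm high at the front edge (x = -105 mm) to 115 mm at x = 76 mm.
- printer_bay (a point): Fixed point of the printer, axes as the printer's, at (-17.2, 0, 66.5) mm of it: where the cover's origin is while the cover is on. Under the cover is an open bay, 69 mm wide and 96 long between its two end lips; its lower part holds the pack with 2 mm play each way.
- cover: Charcoal battery cover, loose, 70 g, tipped 25 deg with the deck while on. Plate 92 (x) x 66 (y) x 4 mm; origin at the centre of its underside; z is the outward normal (outer face z = 4 mm, flush with the deck round it); x points up the slope to the end with two lugs. Ribs below reach z = -20 mm, so laid outer face up on the desk its origin is 20 mm above it.
- cover_lugs (a point): Swing axis of the cover (parallel to its y), at (48, 0, -1) mm of it. Two lugs, x to 54, z = -5 to -1.5 mm, lie under a lip of the printer whose edge is at x = 48 mm: swing the low (tab) end up by about 25 deg about this axis, so that the plate is about level, and draw the cover 12 mm or more along its -x before it comes straight up.
- tab (a joint): Blue snap tab at the cover's low end (rad): 0 relaxed, 0.30 fully in (toward the ridge); its hook clears the printer from 0.25 on. 26 mm wide (y), it reaches z = 18.5 mm of the cover, its outer face leaning outward from x = -47.5 to -51.5 mm, upright once pressed. 5 N at its top press it fully in. One pinch over tab and ridge (41 mm, 29 when pressed) does it and holds the cover.
- cover_grip (a point): Middle of that pinch once the tab is pressed in, at (-25.3, 0, 11) mm of the cover: between the tab's outer face and the far face (x = -10 mm) of the fixed grip ridge, 7 mm above the cover's outer face. The ridge is 6 (x) x 32 (y) mm and reaches z = 18.5 mm. Nothing else stands on the cover; the deck below the tab is free for a finger.
- pack: Dark battery pack with a yellow band, loose, about 0.13 kg: 74 (x) x 46 (y) x 22 mm, origin at the centre of its underside, z toward its top. An orange pull fin, 9 (x) x 28 (y) mm, stands over the centre, z = 22 to 40 mm. In the bay it is tipped with the deck, x up the slope, underside 42 mm below the cover's; draw it straight out along its z, 50 mm or more.
- pack_fin (a point): Centre of the fin, 31 mm above the pack's underside. When the pack is levelled over the printer its contact end comes 16 mm nearer the deck, so raise it some 40 mm more before levelling it.
- pack_contacts (a point): On the pack's top edge at its contact end (+x), between its two brass contacts, at (37, 0, 22) mm of the pack.
- cradle: Charcoal charging cradle, fixed to the desk: x = -53 to 77 mm, 76 mm wide (y), origin under the centre of its pocket on the desk. The pocket, 80 (x) x 52 (y) mm, open at the top, has its floor at z = 12 mm and walls to z = 22 mm, then a rim flared outward to 27 mm. An off-white lamp block with a green lamp, 24 mm high, is at its +x end, x = 47 to 73 mm.
- cradle_floor (a point): Centre of the pocket's floor, 12 mm above the desk, axes as the cradle's.
- eraser: White eraser in a blue paper sleeve lying on the desk, 18 (x) x 44 (y) x 12 mm; bystander. Origin: centre of its underside.
- glue_stick: Blue glue stick standing on the desk, 24 across x 70 high; bystander. Origin: centre of its underside.
- mouse: White computer mouse, 104 (x) x 62 (y) x 35 mm; bystander. Origin: centre of its underside.

How it is judged:
On the way, in this order (a step that is already met when the one before it is completed fails the run):
1. the tab is pressed in while the cover is still in place (value of joint tab above 0.2 rad and distance between cover and printer_bay below 0.02 m), for 0.1 s.
2. the cover is off the printer (distance between cover and printer_bay above 0.06 m), for 0.1 s.
3. the cover lies on the bare desk, outer face up, released (height (world z) of cover between 0.012 and 0.026 m and angle between cover's own z axis and vertical below 0.2 rad and horizontal distance between cover and pack above 0.03 m and contact force between the fingers and cover below 0.1 N and linear speed of cover below 0.03 m/s), for 0.2 s.
4. the pack is out of the printer's bay (distance between pack and printer_bay above 0.1 m), for 0.1 s.
At the end, for the whole second after the job is handed in: The cover lies flat on the bare desk (within 0.2 rad, its origin 12 to 26 mm above the desk), outer face up, and the pack is down on the floor of the cradle's pocket (within 3 mm in height, 6 mm sideways, 0.08 rad of level) with its contact end at the lamp end; both are released and at rest (all of step 3 and z of pack in the frame of cradle_floor between -0.003 and 0.003 m and horizontal distance between pack and cradle_floor below 0.006 m and x of pack_contacts in the frame of cradle_floor above 0.03 m and angle between pack's own z axis and vertical below 0.08 rad and contact force between the fingers and pack below 0.1 N and linear speed of pack below 0.03 m/s); the robot touches nothing.
It fails at once if the pack is dropped (falls freely faster than 0.5 m/s) (contact force between the fingers and pack below 0.1 N and linear speed of pack above 0.5 m/s).
It fails at once if the eraser is pushed more than 25 mm (distance of eraser from where it was at the start of the episode above 0.025 m).
It fails at once if the glue stick is pushed more than 25 mm or knocked over (distance of glue_stick from where it was at the start of the episode above 0.025 m or angle between glue_stick's own z axis and vertical above 0.4 rad).
It fails at once if the mouse is pushed more than 25 mm (distance of mouse from where it was at the start of the episode above 0.025 m).
It also fails if it takes over 48 s, if anything falls off the work surface, if the arm or the gripper's body presses on something with over 40 N, if the wrist force passes 120 N, or if a joint passes its speed limit or range.

ROBOT

A 6-joint arm with a two-finger parallel gripper is mounted at the origin on a cart in front of the work surface, level with it; the furniture and walls round the work are solid. World frame = base frame: x ahead of the robot, y to its left, z up, the work surface at z = 0. Lengths are in m, angles in rad, forces in N, time in s.
With the tool pointing down it reaches from about 0.35 to 0.85 m from the base axis. Payload 8.1 kg.
Tool frame: the origin (TCP) lies at the very end of the fingers, on their centre line; the grasp point (between the pads) lies 19 mm behind it; z points along the fingers, y is the line along which they close (so a half turn about z gives the same grasp; the last joint's range is limited). The gripper opens to 93 mm and grips with 3 to 60 N. Pads are 15 mm wide; open, the fingers measure 128 mm over their backs; the gripper's body (75 mm by 188 mm) begins 65 mm behind the grasp point.
Start: joints at [-1.233, 0.13, 1.488, -0, 1.523, -0.085], TCP at [0.246, -0.547, 0.219] pointing down, gripper open.
Joint ranges: [-2.96, 2.96], [-0.89, 2.26], [0.02, 2.5], [-1.34, 4.48], [0, 2.73], [-2.66, 2.66]. Speed limits (rad/s): [2.39, 2.39, 2.79, 3.14, 3.14, 3.14].

INTERFACE

Orientations are given as a rotation vector (axis times angle).
In Python, from plant import monitor, eyes, ticket gives the robot as it stands.
- The arm moves only by the tool arm_command, never from a script. Its argument "deltas" is a list that holds one entry, the list of rows, each a list of 6 numbers: the shift along the world's x, y, z in cm, then the turn, a rotation vector about the world's x, y, z in degrees. In form: [[[tx, ty, tz, rx, ry, rz], ...]]. A call has 1 to 12 rows; each row shifts and turns the commanded pose from where the row before left it; what a row does not reach is not made up. A row lasts 1/12 s, in which the tool goes at most 41.7 mm and 7.16 degrees, less where a joint would pass 70% of its speed; a pose out of reach is approached as far as the arm can. A call is refused whole if a number of a shift passes 4.17 or a number of a turn 7.16, either way. A call with a gripper value outside its range is refused whole. "gripper" is the opening, from -1 (shut) to 1 (fully open), set as the call begins (left out, the last holds). The fingers move at their own pace and stop on an object; "squeeze" is the grip in N (left out, the last holds). Time passes only in rows, so rows that do not move let the fingers close. It gives the time, the measured TCP pose, the force, the opening and the grip force at its end, in the units of the state.
- monitor.read_state(): the state, without advancing time (a new reading comes with each control period).
- eyes.read_camera(name): name is "scene" or "top" or "wrist"; returns the picture (384x512x3 uint8, blue, green, red); there is no depth.
- eyes.camera_model(name): a dict with "fx", "fy", "cx", "cy" (pixels), "rvec" (rotation vector, rad) and "tvec" (3), from world to camera coordinates, as OpenCV has them. Camera axes: x right, y down, z forward; pixel columns grow to the right and rows downward; lengths in m; the calibration is good to about 2 mm. A picture is of the moment at which its call begins: read the wrist's pose just before it. camera_model takes no time and is no camera call; for the wrist camera it gives the pose at the moment of the call.
- ticket.close_job(): hands the job in; it is judged then, once.
The state is a dict: "t": time; "q": joint angles; "dq": joint speeds; "joint_torque": joint torques, N m; "tool_pos": TCP position; "orientation": TCP orientation; "force": force on the tool from outside, world axes, zero at the start; "wrist_torque": the same for the moment, N m; "opening": finger opening in m; "gripper_force": force on a finger pad.
Only numpy, scipy, OpenCV 4.12 (cv2) and the standard library are available. Lean on these libraries where they do the work, as an engineer would, in place of code of your own. Each camera call takes 0.05 s, during which the arm holds its last target. There are 200 camera calls.

## Working session

There is one attempt and no reset: what is moved stays moved. The work goes in short steps, Python scripts to look and compute and a tool call to move; the robot and the scene stay as the last step left them, time stands still between calls to the robot, and variables do not carry over. Pictures are saved under pics/ and viewed, at most 10 in all, crops included, and the job is handed in when it is done.

Besides the shell and the picture viewer there is one more tool, called as name([rows], argument=value, ...), one row to a line, values as JSON. arm_command: Moves the arm, as the interface text tells. Its arguments: {"type":"object","properties":{"deltas":{"type":"array"},"gripper":{"type":"number"},"squeeze":{"type":"number"}},"required":["deltas"]}

```bash
ls; mkdir -p pics
python3 - <<'E'
from plant import monitor, eyes, ticket
import cv2,numpy as np
s=monitor.read_state();print(s['t'],s['tool_pos'],s['orientation'],s['opening'])
for n in ['scene','top']:
    im=eyes.read_camera(n);cv2.imwrite(f'pics/{n}0.png',im)
    m=eyes.camera_model(n);print(n,m)
a=cv2.imread('pics/scene0.png');
cv2.imwrite('pics/s0v.png',cv2.resize(a,(800,600)))
b=cv2.imread('pics/top0.png');cv2.imwrite('pics/t0v.png',cv2.resize(b,(800,600)))
E
```

```text
pics
0.0 [ 0.24601777 -0.54662723  0.21758076] [-3.06988843e+00 -6.58808131e-01  3.67123026e-04] 0.09267608863244423
scene {'fx': 370.4797983566967, 'fy': 370.4797983566967, 'cx': 253.71279569013385, 'cy': 197.8712958583794, 'rvec': array([ 0.73557838, -2.60282572,  1.1235032 ]), 'tvec': array([0.44997354, 0.29444598, 0.94162696])}
top {'fx': 347.83905528929387, 'fy': 347.83905528929387, 'cx': 254.88608460350312, 'cy': 195.10602116105977, 'rvec': array([ 2.10929865, -2.14375105,  0.17646901]), 'tvec': array([-0.01449512,  0.56833186,  1.09699765])}
```

View pics/s0v.png

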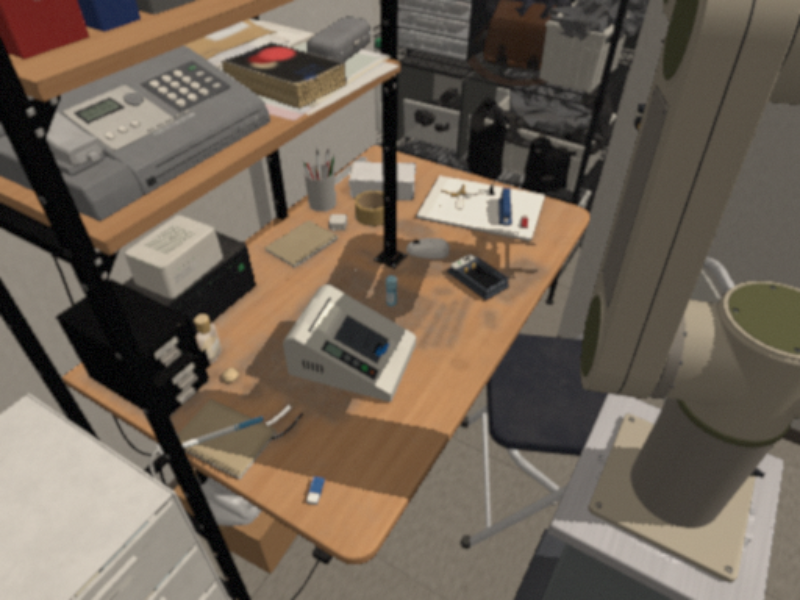

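View pics/t0v.png

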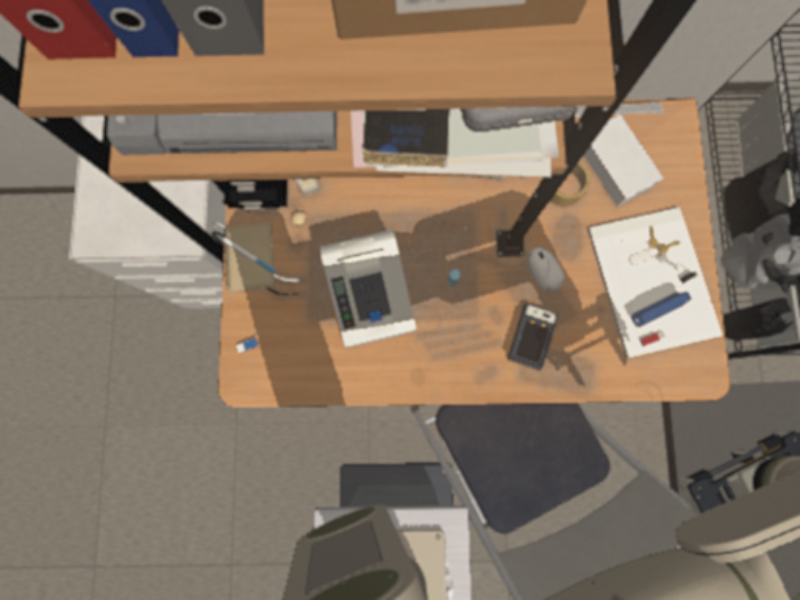

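```bash
cat > h.py <<'E'
import cv2,numpy as np
from scipy.spatial.transform import Rotation as R
from plant import monitor, eyes, ticket
def cam(n): return eyes.camera_model(n)
def ray(m,u,v):
    Rm=cv2.Rodrigues(m['rvec'])[0]; C=-Rm.T@m['tvec']
    d=Rm.T@np.array([(u-m['cx'])/m['fx'],(v-m['cy'])/m['fy'],1.]); return C,d
def onz(m,u,v,z):
    C,d=ray(m,u,v); return C+d*(z-C[2])/d[2]
def proj(m,P):
    K=np.array([[m['fx'],0,m['cx']],[0,m['fy'],m['cy']],[0,0,1]])
    return cv2.projectPoints(np.atleast_2d(P).astype(float),m['rvec'],m['tvec'],K,None)[0][:,0]
E
python3 - <<'E'
from h import *
b=cv2.imread('pics/top0.png')
c=b[140:245,195:365];cv2.imwrite('pics/tz.png',cv2.resize(c,(800,494),interpolation=cv2.INTER_CUBIC))
a=cv2.imread('pics/scene0.png');c=a[145:265,175:335];cv2.imwrite('pics/sz.png',cv2.resize(c,(800,600),interpolation=cv2.INTER_CUBIC))
E
```

```text
(no output)
```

View pics/tz.png

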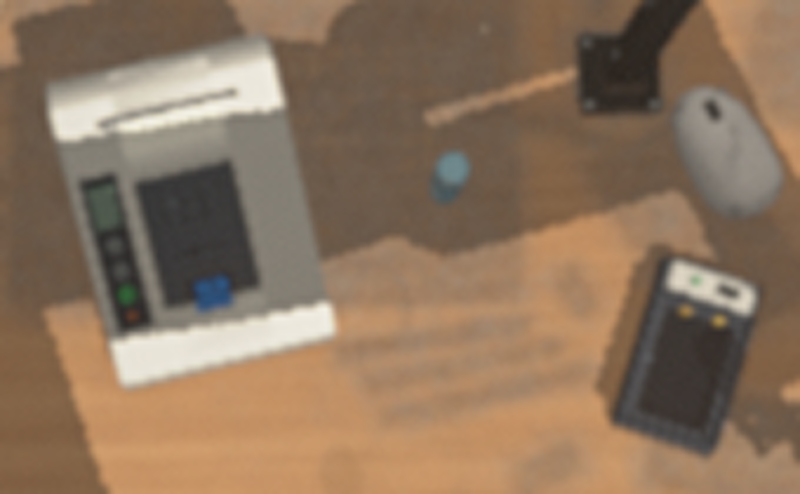

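The top crop shows the printer on the left (cover corners near (137,183), (231,162), (258,288) and (165,306); blue tab at the low end, (212,293)). The cradle is at right with its lamp end up-image (corners (663,258), (758,288), (712,455), (613,425)).

Run:
```python
from h import *
m=cam('top'); f=lambda u,v,z: onz(m,195+u/4.706-.4,140+v/4.706-.4,z)
hi=[f(137,183,.0895),f(231,162,.0895)];lo=[f(165,306,.0507),f(258,288,.0507)]
for p in hi+lo: print('cov',p.round(4))
H=np.mean(hi,0);L=np.mean(lo,0);d=(H-L)[:2];print('yaw',np.degrees(np.arctan2(d[1],d[0])),np.linalg.norm(d),'exp .0834')
print('mid',((H+L)/2).round(4))
for u,v in [(125,387),(335,333)]: print('front',f(u,v,0.0).round(4),f(u,v,.03).round(4))
print('backtop',f(50,85,.115).round(4),f(268,38,.115).round(4))
c=[f(u,v,.024) for u,v in [(663,258),(758,288),(712,455),(613,425)]]
for p in c: print('cr',p.round(4))
d=(c[0]+c[1]-c[2]-c[3])[:2]/2; print(np.degrees(np.arctan2(d[1],d[0])),np.linalg.norm(d)); print(np.mean(c,0))
print('glue',f(453,168,.07).round(3),'mouse',f(727,150,.02).round(3),'eraser',onz(m,247*.64,345*.64,.01).round(3))
print('post',f(620,75,0).round(3))
```

```text
cov [0.6168 0.0752 0.0895]
cov [0.6304 0.011  0.0895]
cov [0.5375 0.0595 0.0507]
cov [ 0.5491 -0.0055  0.0507]
yaw 11.330344382397405 0.08187303697530417 exp .0834
mid [0.5835 0.035  0.0701]
front [0.4865 0.0926 0.    ] [0.4835 0.0895 0.03  ]
front [ 0.5232 -0.0597  0.    ] [ 0.5193 -0.059   0.03  ]
backtop [0.6797 0.1314 0.115 ] [ 0.7099 -0.0159  0.115 ]
cr [ 0.5702 -0.2946  0.024 ]
cr [ 0.5474 -0.3609  0.024 ]
cr [ 0.4297 -0.3211  0.024 ]
cr [ 0.4518 -0.253   0.024 ]
-19.034362686159476 0.12488349833227809
[ 0.49976136 -0.3074185   0.024     ]
glue [ 0.628 -0.142  0.07 ] mouse [ 0.65  -0.346  0.02 ] eraser [0.492 0.305 0.01 ]
post [ 0.713 -0.276  0.   ]
```

View pics/sz.png

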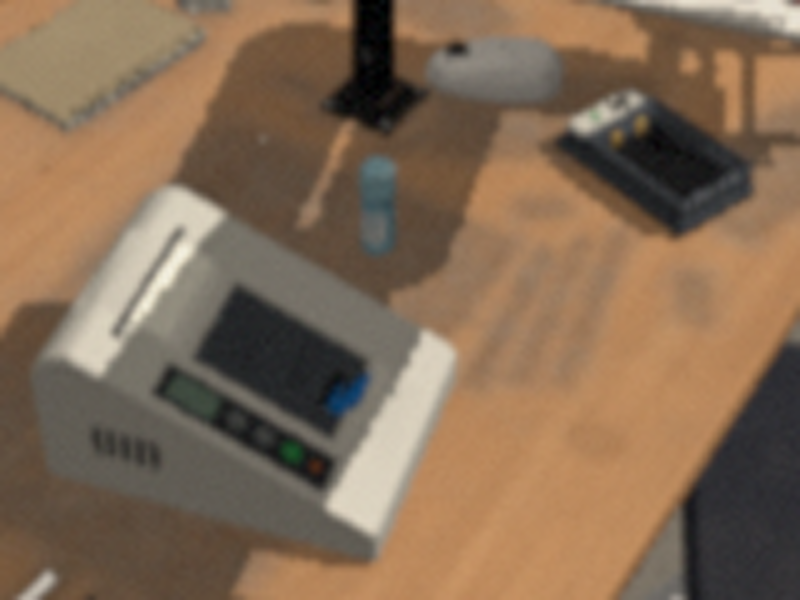

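The scene crop confirms the layout: the tab is at the printer's low end facing the robot, the glue stick is between printer and cradle, and the post stands behind it. I'm moving to a tilted hover over the cover.

arm_command([
  [[1.8, 3.7, 0, 0, 0, 6.5], [1.8, 3.7, 0, 0, 0, 6.5], [1.8, 3.7, 0, 0, 0, 6.5], [1.8, 3.7, 0, 0, 0, 6.5], [1.8, 3.7, 0, 0, 0, 6.5], [1.8, 3.7, 0, 0, 0, 6.5], [1.8, 3.7, 0, 0, 0, 6.5], [1.8, 3.7, 0, 0, 0, 6.5], [1.8, 3.7, 0, 0, 0, 6.5], [1.8, 3.7, 0, 0, 0, 6.5], [1.8, 3.7, 0, 0, 0, 6.5], [1.8, 3.7, 0, 0, 0, 6.5]],
], gripper=1)

```text
t: 1.1
tool_pos: [0.4624, -0.1011, 0.2185]
orientation: [-1.966, -2.451, 0.0]
force: [-0.0, -0.9, 0.0]
opening: 0.0931
gripper_force: 0.0
```

arm_command([
  [[0.9, 2.4, -0.8, 1.04, -4.89, 0], [0.9, 2.4, -0.8, 1.04, -4.89, 0], [0.9, 2.4, -0.8, 1.04, -4.89, 0], [0.9, 2.4, -0.8, 1.04, -4.89, 0], [0.9, 2.4, -0.8, 1.04, -4.89, 0], [0, 0, 0, 0, 0, 0], [0, 0, 0, 0, 0, 0]],
])

```text
t: 1.68
tool_pos: [0.5053, 0.0177, 0.1766]
orientation: [1.775, 2.204, 0.484]
force: [-0.3, 0.0, 0.7]
opening: 0.0929
gripper_force: 0.0
```

Run:
```python
from h import *
import json
m=cam('wrist');im=eyes.read_camera('wrist');cv2.imwrite('pics/w1.png',im);cv2.imwrite('pics/w1v.png',cv2.resize(im,(800,600),interpolation=cv2.INTER_CUBIC))
import pickle;pickle.dump(m,open('w1.pkl','wb'))
s=monitor.read_state();print(s['t'],s['tool_pos']);print(R.from_rotvec(s['orientation']).as_matrix().round(3));C,d=ray(m,256,192);print('cam',C,d)
```

```text
1.7333 [0.50678179 0.01674968 0.17867909]
[[-0.212  0.886  0.412]
 [ 0.977  0.193  0.088]
 [-0.002  0.421 -0.907]]
cam [0.42107382 0.06904798 0.32758712] [ 0.44731457 -0.15748406 -0.88041223]
```

View pics/w1v.png

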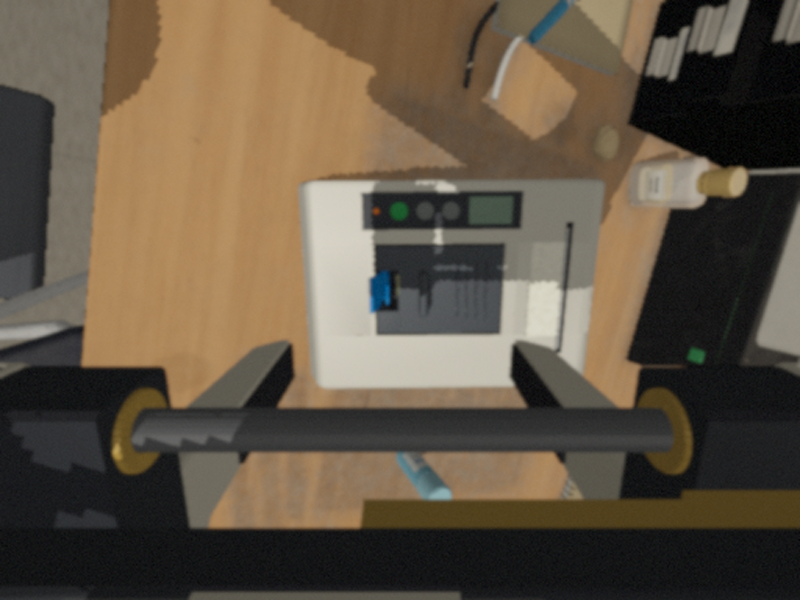

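The wrist picture shows the cover as a dark rectangle from (377,244) to (503,334) and the blue tab at (382,290), left being down the slope.

Run:
```python
from h import *
import pickle
m=pickle.load(open('w1.pkl','rb'));im=cv2.imread('pics/w1.png')
g=im.max(2); k=(g<95).astype(np.uint8); roi=np.zeros_like(k); roi[150:220,234:328]=1; k*=roi
k=cv2.morphologyEx(k,cv2.MORPH_CLOSE,np.ones((9,9)))
cs=max(cv2.findContours(k,0,1)[0],key=cv2.contourArea)
r=cv2.minAreaRect(cs);print(r);b=cv2.boxPoints(r);print(b)
b=sorted(b.tolist());lo=sorted(b[:2],key=lambda p:p[1]);hi=sorted(b[2:],key=lambda p:p[1])
Hh=[onz(m,*p,.0895) for p in hi];L=[onz(m,*p,.0507) for p in lo]
print(np.round(Hh,4),np.round(L,4),np.linalg.norm(Hh[0]-Hh[1]),np.linalg.norm(L[0]-L[1]))
d=np.mean(Hh,0)-np.mean(L,0);print('yaw',np.degrees(np.arctan2(d[1],d[0])),np.hypot(*d[:2]))
w=Hh[0]-Hh[1]+L[0]-L[1];print('yaw from width',np.degrees(np.arctan2(-w[0],w[1])));print('topmid',(np.mean(Hh,0)+np.mean(L,0))/2)
hsv=cv2.cvtColor(im,cv2.COLOR_BGR2HSV);t=((abs(hsv[...,0].astype(int)-108)<14)&(hsv[...,1]>170)&(hsv[...,2]>60)).astype(np.uint8)*roi
ys,xs=np.nonzero(t);print('tab px',xs.min(),xs.max(),ys.min(),ys.max(),xs.mean(),ys.mean())
for z in(.045,.06): print('tab',onz(m,xs.mean(),(ys.min()+ys.max())/2,z))
```

```text
((281.0, 183.5), (57.0, 82.0), 90.0)
[[240. 155.]
 [322. 155.]
 [322. 212.]
 [240. 212.]]
[[0.6138 0.0767 0.0895]
 [0.6332 0.0118 0.0895]] [[ 0.5331  0.059   0.0507]
 [ 0.5462 -0.0064  0.0507]] 0.06772845809747471 0.06676113977561259
yaw 12.096249590516564 0.08576847374319878
yaw from width 14.02892438836302
topmid [0.58158328 0.03527204 0.0701    ]
tab px 238 249 173 197 243.52569169960475 185.41106719367588
tab [0.54669162 0.02507291 0.045     ]
tab [0.5400237  0.02740715 0.06      ]
```

arm_command([
  [[1.0, 0.25, -2.2, 0, 0, 0], [1.0, 0.25, -2.2, 0, 0, 0], [1.0, 0.25, -2.2, 0, 0, 0], [1.0, 0.25, -2.2, 0, 0, 0], [0.6, 0.15, -1.3, 0, 0, 0], [0.4, 0.1, -0.9, 0, 0, 0], [0.2, 0.1, -0.66, 0, 0, 0], [0, 0, 0, 0, 0, 0], [0, 0, 0, 0, 0, 0]],
])

```text
t: 2.48
tool_pos: [0.56, 0.0297, 0.0627]
orientation: [1.775, 2.2, 0.486]
force: [0.6, -0.1, -0.2]
opening: 0.093
gripper_force: 0.0
```

Run:
```python
from h import *
s=monitor.read_state();print(s['t'],s['tool_pos'],s['force'])
im=eyes.read_camera('wrist');cv2.imwrite('pics/w2v.png',cv2.resize(im[130:330],(800,312),interpolation=cv2.INTER_CUBIC))
a=eyes.read_camera('scene')
```

```text
2.4833 [0.55995822 0.02969175 0.06268624] [ 0.56427039 -0.06519822 -0.22597756]
```

View pics/w2v.png

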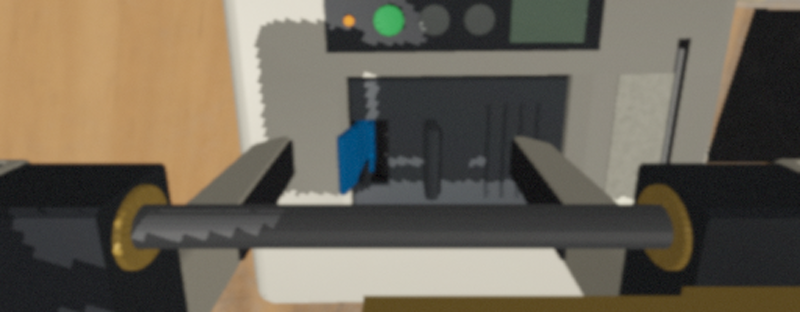

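The fingers straddle the tab (340–375) and the ridge (432). Closing on them now.

arm_command([
  [[0, 0, 0, 0, 0, 0], [0, 0, 0, 0, 0, 0], [0, 0, 0, 0, 0, 0], [0, 0, 0, 0, 0, 0], [0, 0, 0, 0, 0, 0], [0, 0, 0, 0, 0, 0], [0, 0, 0, 0, 0, 0], [0, 0, 0, 0, 0, 0], [0, 0, 0, 0, 0, 0]],
], gripper=-1, squeeze=25)

```text
t: 3.33
tool_pos: [0.5587, 0.0304, 0.0616]
orientation: [1.775, 2.201, 0.485]
force: [-2.9, -0.6, 0.3]
opening: 0.0376
gripper_force: 1.3
```

arm_command([
  [[0, 0, 0, 0, 0, 0], [0, 0, 0, 0, 0, 0], [0, 0, 0, 0, 0, 0], [0, 0, 0, 0, 0, 0], [0, 0, 0, 0, 0, 0], [0, 0, 0, 0, 0, 0]],
])

```text
t: 3.83
tool_pos: [0.5593, 0.0303, 0.0621]
orientation: [1.774, 2.2, 0.486]
force: [2.0, 1.3, -0.5]
opening: 0.03
gripper_force: 25.0
```

arm_command([
  [[-0.09, -0.02, 0.31, -0.53, 2.44, 0], [-0.09, -0.02, 0.31, -0.53, 2.44, 0], [-0.06, -0.01, 0.31, -0.53, 2.44, 0], [-0.06, -0.01, 0.32, -0.53, 2.44, 0], [-0.04, -0.01, 0.32, -0.53, 2.44, 0], [-0.03, -0.01, 0.32, -0.53, 2.44, 0], [-0.01, 0, 0.32, -0.53, 2.44, 0], [0, 0, 0.32, -0.53, 2.44, 0], [0.02, 0, 0.32, -0.53, 2.44, 0], [0.02, 0.01, 0.32, -0.53, 2.44, 0], [0, 0, 0, 0, 0, 0]],
])

```text
t: 4.75
tool_pos: [0.5571, 0.0298, 0.0944]
orientation: [1.97, 2.445, -0.002]
force: [1.2, 0.3, -0.7]
opening: 0.0295
gripper_force: 25.0
```

Run:
```python
from h import *
s=monitor.read_state();print(s['t'],s['tool_pos'],s['force'],s['wrist_torque'],s['opening'])
print(R.from_rotvec(s['orientation']).as_matrix().round(3))
im=eyes.read_camera('wrist');cv2.imwrite('pics/w3v.png',cv2.resize(im[130:330],(800,312),interpolation=cv2.INTER_CUBIC))
```

```text
4.75 [0.55711029 0.029761   0.09439098] [ 1.20832025  0.25980372 -0.73669024] [-0.0679243  -0.09091512  0.00983628] 0.0294668684648642
[[-0.212  0.977  0.   ]
 [ 0.977  0.212 -0.002]
 [-0.002 -0.    -1.   ]]
```

View pics/w3v.png

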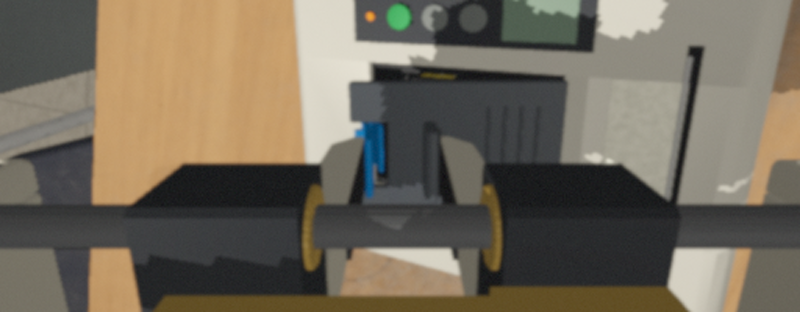

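The cover is swung up level and the bay with the yellow-banded pack shows behind it. Next I draw it back and lift.

arm_command([
  [[-0.44, -0.1, 0, 0, 0, 0], [-0.44, -0.1, 0, 0, 0, 0], [-0.44, -0.1, 0, 0, 0, 0], [-0.34, -0.07, 0, 0, 0, 0], [0, 0, 0, 0, 0, 0], [0, 0, 0.5, 0, 0, 0], [0, 0, 1, 0, 0, 0], [0, 0, 2, 0, 0, 0], [0, 0, 3, 0, 0, 0], [0, 0, 2, 0, 0, 0], [0, 0, 0, 0, 0, 0]],
])

```text
t: 5.72
tool_pos: [0.5427, 0.0258, 0.1857]
orientation: [1.966, 2.438, 0.008]
force: [1.5, -0.6, 0.0]
opening: 0.0299
gripper_force: 25.0
```

Run:
```python
from h import *
s=monitor.read_state();print(s['t'],s['tool_pos'],s['force'],s['opening'])
m=cam('top');
for v in (370,400,410):print(onz(m,440*.64,v*.64,0))
im=eyes.read_camera('wrist');t=eyes.read_camera('scene')
a=cv2.resize(im[130:330],(800,312));cv2.imwrite('pics/w4v.png',np.vstack([a,cv2.resize(t[100:220,175:435],(800,280))]))
```

```text
5.7167 [0.5426807  0.02584425 0.18566061] [ 1.48821034 -0.63822282  0.00286676] 0.029859352676992783
[ 0.43267331 -0.11109616  0.        ]
[ 0.36901682 -0.10927347  0.        ]
[ 0.34806319 -0.1086735   0.        ]
```

View pics/w4v.png

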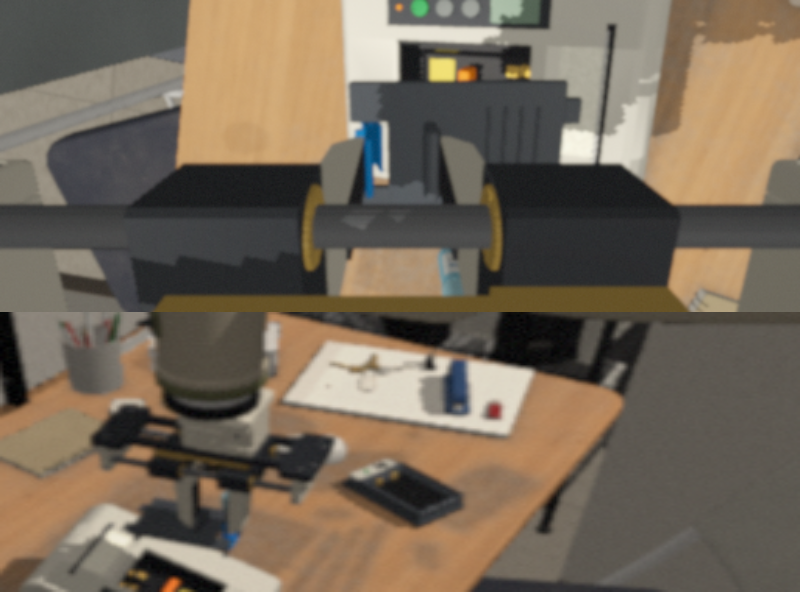

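The cover is held level and clear; the bay shows the yellow band and the orange fin. Carrying it to the free desk area at about (0.475, -0.16).

arm_command([
  [[-0.9, -1.8, 0, 0, 0, 0], [-1.8, -3.6, 0, 0, 0, 0], [-1.8, -3.6, 0, 0, 0, 0], [-1.8, -3.6, 0, 0, 0, 0], [-1.8, -3.6, 0, 0, 0, 0], [-0.9, -1.9, -2, 0, 0, 0], [-0.3, -1, -3.5, 0, 0, 0], [0, 0, -4, 0, 0, 0], [0, 0, -3, 0, 0, 0], [0, 0, -1.5, 0, 0, 0], [0, 0, -0.5, 0, 0, 0], [0, 0, 0, 0, 0, 0]],
])

```text
t: 6.82
tool_pos: [0.4441, -0.164, 0.0313]
orientation: [-1.97, -2.443, 0.003]
force: [-0.0, -0.7, -0.4]
opening: 0.0298
gripper_force: 25.0
```

arm_command([
  [[0, 0, -0.4, 0, 0, 0], [0, 0, -0.2, 0, 0, 0], [0, 0, 0, 0, 0, 0], [0, 0, 0, 0, 0, 0]],
])

```text
t: 7.15
tool_pos: [0.447, -0.1654, 0.0288]
orientation: [1.969, 2.443, -0.001]
force: [0.3, -0.3, -0.9]
opening: 0.0297
gripper_force: 25.0
```

arm_command([
  [[0, 0, -0.15, 0, 0, 0], [0, 0, 0, 0, 0, 0], [0, 0, 0, 0, 0, 0]],
])

```text
t: 7.4
tool_pos: [0.4469, -0.1654, 0.0269]
orientation: [1.97, 2.443, -0.001]
force: [1.2, 0.6, 2.1]
opening: 0.0298
gripper_force: 25.0
```

Run:
```python
from h import *
s=monitor.read_state();print(s['t'],s['tool_pos'],s['force'],s['wrist_torque'])
```

```text
7.4 [ 0.44693415 -0.16535774  0.02694439] [1.16434849 0.5984303  2.10543361] [-0.08045826 -0.26348827  0.04163689]
```

arm_command([
  [[0, 0, 0, 0, 0, 0], [0, 0, 0, 0, 0, 0], [0, 0, 0, 0, 0, 0], [0, 0, 0, 0, 0, 0], [0, 0, 0, 0, 0, 0], [0, 0, 0, 0, 0, 0]],
], gripper=0.6)

```text
t: 7.9
tool_pos: [0.4462, -0.165, 0.0261]
orientation: [1.971, 2.445, -0.001]
force: [0.4, 0.3, 0.1]
opening: 0.065
gripper_force: 0.0
```

arm_command([
  [[0, 0, 1, 0, 0, 0], [0, 0, 3, 0, 0, 0], [0, 0, 4, 0, 0, 0], [0, 0, 4, 0, 0, 0], [0, 0, 4, 0, 0, 0], [0, 0, 1, 0, 0, 0]],
])

```text
t: 8.4
tool_pos: [0.4491, -0.1664, 0.2047]
orientation: [1.964, 2.436, 0.002]
force: [0.1, -0.0, 0.6]
opening: 0.0748
gripper_force: 0.0
```

Run:
```python
from h import *
import pickle
s=monitor.read_state();print(s['t'],s['tool_pos'],s['opening'])
m=cam('wrist');im=eyes.read_camera('wrist');pickle.dump(m,open('w5.pkl','wb'));cv2.imwrite('pics/w5.png',im)
t=eyes.read_camera('top');cv2.imwrite('pics/top5.png',t)
a=cv2.resize(im,(400,300));b=cv2.resize(t[140:245,195:365],(400,300));c=t[165:225,208:258]
cv2.imwrite('pics/v5.png',np.hstack([a,b]))
```

```text
8.4 [ 0.4491486  -0.16644352  0.20465158] 0.07479357917698053
```

View pics/v5.png

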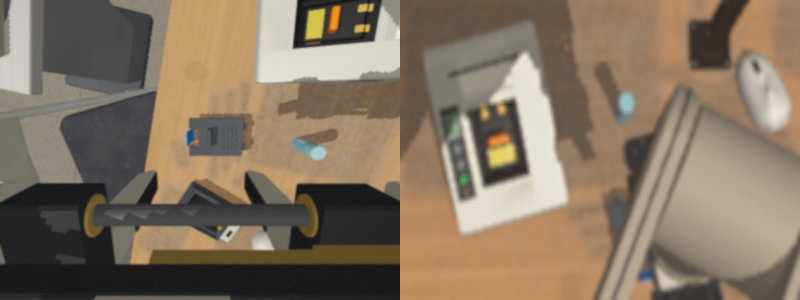

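The cover lies flat on the desk, outer face up, and the pack with its orange fin is visible in the bay. Going to a tilted hover over the fin.

arm_command([
  [[0.9, 1.8, 0, 0, 0, 0], [1.5, 3.2, 0, 1.07, -4.88, 0], [1.6, 3.4, -0.9, 1.07, -4.88, 0], [1.6, 3.4, -0.9, 1.07, -4.88, 0], [1.6, 3.4, -0.9, 1.07, -4.88, 0], [1.2, 2.6, -0.9, 1.07, -4.88, 0], [0.6, 1.4, -1.0, 0, 0, 0], [0, 0, 0, 0, 0, 0], [0, 0, 0, 0, 0, 0]],
], gripper=-0.14)

```text
t: 9.25
tool_pos: [0.5346, 0.0277, 0.1479]
orientation: [1.775, 2.205, 0.485]
force: [0.4, -0.7, 0.6]
opening: 0.0401
gripper_force: 0.0
```

Run:
```python
from h import *
import pickle
s=monitor.read_state();print(s['t'],s['tool_pos'],s['opening']);print(R.from_rotvec(s['orientation']).as_matrix().round(3))
m=cam('wrist');im=eyes.read_camera('wrist');pickle.dump(m,open('w6.pkl','wb'));cv2.imwrite('pics/w6.png',im)
def org(im,roi):
    h=cv2.cvtColor(im,cv2.COLOR_BGR2HSV).astype(int);k=((h[...,0]>4)&(h[...,0]<17)&(h[...,1]>200)&(h[...,2]>130)).astype(np.uint8)
    q=np.zeros_like(k);a,b,c,d=roi;q[a:b,c:d]=1;k*=q
    n,l,st,ce=cv2.connectedComponentsWithStats(k);i=1+st[1:,4].argmax();return st[i],ce[i],cv2.minAreaRect(np.argwhere(l==i)[:,::-1].astype(np.float32))
for nm,mm,img,roi in[('wrist',m,im,(100,260,180,380)),('top',cam('top'),cv2.imread('pics/top5.png'),(160,225,215,265))]:
    st,ce,r=org(img,roi);print(nm,st,ce,r,'fin top@.064',onz(mm,*ce,.064).round(4))
n=np.array([-.413,-.09,.906]);print('expected fintop proj',proj(m,np.array([.584,.0355,.0665])-.002*n))
c=im[120:280,150:400];cv2.imwrite('pics/v6.png',cv2.resize(c,(800,512),interpolation=cv2.INTER_CUBIC))
```

```text
9.25 [0.53457174 0.0277103  0.14791523] 0.0400893405450025
[[-0.213  0.887  0.409]
 [ 0.977  0.194  0.09 ]
 [ 0.     0.419 -0.908]]
wrist [265 182   9  27 141] [269.5248227  191.53191489] ((269.0, 195.0), (26.0, 8.0), 90.0) fin top@.064 [0.5849 0.0393 0.064 ]Traceback (most recent call last):
  File "<stdin>", line 10, in <module>
  File "<stdin>", line 8, in org
ValueError: attempt to get argmax of an empty sequence
```

Run:
```python
from h import *
import pickle
m=pickle.load(open('w6.pkl','rb'));im=cv2.imread('pics/w6.png')
for p in[(269,195),(269,182),(269,208.5),(264.5,195),(273.5,195)]:print(p,onz(m,*p,.064).round(4))
n=np.array([-.413,-.09,.906]);print('exp',(np.array([.584,.0355,.0665])-.002*n).round(4),proj(m,np.array([.584,.0355,.0665])-.002*n))
c=im[130:250,180:360];cv2.imwrite('pics/v6.png',cv2.resize(c,(800,533),interpolation=cv2.INTER_CUBIC))
```

```text
(269, 195) [0.5851 0.0356 0.064 ]
(269, 182) [0.582 0.049 0.064]
(269, 208.5) [0.5884 0.0213 0.064 ]
(264.5, 195) [0.5799 0.0351 0.064 ]
(273.5, 195) [0.5904 0.0362 0.064 ]
exp [0.5848 0.0357 0.0647] [[269.07130751 195.07811065]]
```

View pics/v6.png

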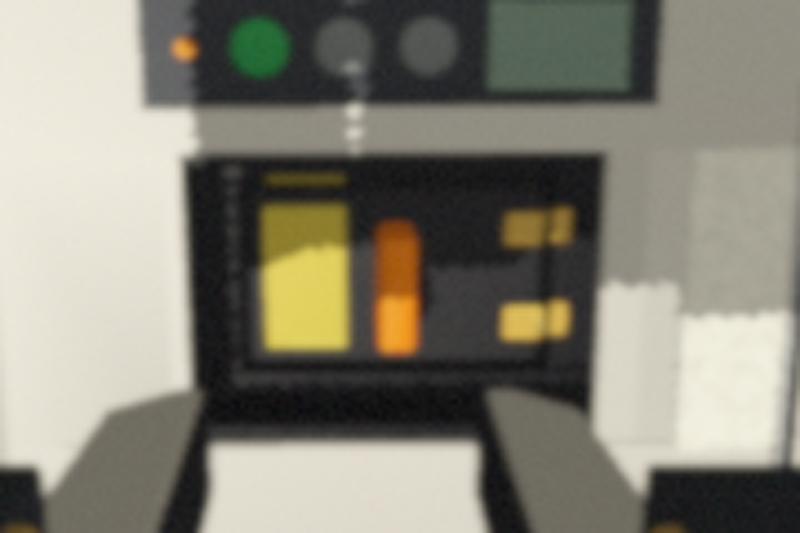

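The fin is at (398,288) in the crop, matching the expected position within a millimetre. Going down to grasp it.

arm_command([
  [[0.97, -0.05, 0.46, 0, 0, 0], [0.92, 0.2, -2.03, 0, 0, 0], [0.92, 0.2, -2.03, 0, 0, 0], [0, 0, 0, 0, 0, 0], [0, 0, 0, 0, 0, 0]],
])

```text
t: 9.72
tool_pos: [0.5638, 0.0295, 0.1133]
orientation: [1.777, 2.201, 0.485]
force: [0.5, -0.3, -0.1]
opening: 0.0399
gripper_force: 0.0
```

Run:
```python
from h import *
s=monitor.read_state();p=s['tool_pos'];d=(np.array([.591,.037,.0511])-p)*100;print(p,d,s['force'])
```

```text
[0.56375423 0.02951908 0.11331776] [ 2.72457713  0.74809183 -6.22177613] [ 0.45853773 -0.3344193  -0.08047   ]
```

arm_command([
  [[0.7, 0.2, -1.6, 0, 0, 0], [0.7, 0.2, -1.6, 0, 0, 0], [0.7, 0.2, -1.5, 0, 0, 0], [0.4, 0.1, -0.9, 0, 0, 0], [0.2, 0.05, -0.5, 0, 0, 0], [0, 0, 0, 0, 0, 0], [0, 0, 0, 0, 0, 0]],
])

```text
t: 10.3
tool_pos: [0.5918, 0.0375, 0.0545]
orientation: [1.774, 2.199, 0.488]
force: [0.3, 1.2, -0.1]
opening: 0.0399
gripper_force: 0.0
```

arm_command([
  [[0, 0, 0, 0, 0, 0], [0, 0, 0, 0, 0, 0], [0, 0, 0, 0, 0, 0], [0, 0, 0, 0, 0, 0], [0, 0, 0, 0, 0, 0], [0, 0, 0, 0, 0, 0], [0, 0, 0, 0, 0, 0], [0, 0, 0, 0, 0, 0]],
], gripper=-1, squeeze=30)

```text
t: 10.97
tool_pos: [0.5914, 0.0379, 0.0536]
orientation: [1.774, 2.2, 0.487]
force: [-3.9, -0.6, 5.1]
opening: 0.0085
gripper_force: 30.0
```

arm_command([
  [[-0.2, -0.04, 0.45, 0, 0, 0], [-0.41, -0.09, 0.9, 0, 0, 0], [-0.62, -0.13, 1.36, 0, 0, 0], [-0.82, -0.18, 1.8, 0, 0, 0], [-0.82, -0.18, 1.8, 0, 0, 0], [0, 0, 2.5, 0, 0, 0], [0, 0, 2.5, 0, 0, 0], [0, 0, 1, 0, 0, 0], [0, 0, 0, 0, 0, 0]],
])

```text
t: 11.72
tool_pos: [0.5645, 0.0315, 0.1801]
orientation: [1.771, 2.196, 0.491]
force: [0.2, -0.2, -1.8]
opening: 0.0088
gripper_force: 30.0
```

arm_command([
  [[0, 0, 1, -1.07, 4.88, 0], [0, 0, 1, -1.07, 4.88, 0], [0, 0, 0, -1.07, 4.88, 0], [-0.5, -1, 0, -1.07, 4.88, 0], [-0.5, -2, 0, -1.07, 4.88, 0], [-0.6, -3, 0, 0, 0, -6], [-0.6, -3.5, 0, 0, 0, -6], [-0.6, -3.5, 0, 0, 0, -6], [-0.6, -3.5, 0, 0, 0, -6], [-0.6, -3.5, 0, 0, 0, -6], [0, 0, 0, 0, 0, -1.3], [0, 0, 0, 0, 0, 0]],
])

```text
t: 12.72
tool_pos: [0.5214, -0.1696, 0.1939]
orientation: [-2.561, -1.817, 0.004]
force: [-0.1, 0.2, -1.6]
opening: 0.0087
gripper_force: 30.0
```

Run:
```python
from h import *
import pickle
s=monitor.read_state();print(s['t'],s['tool_pos'],s['opening']);print(R.from_rotvec(s['orientation']).as_matrix().round(3))
m=cam('wrist');im=eyes.read_camera('wrist');pickle.dump(m,open('w7.pkl','wb'));cv2.imwrite('pics/w7.png',im)
t=cv2.imread('pics/top0.png');mt=cam('top')
roi=(slice(190,242),slice(318,362));k=np.zeros(t.shape[:2],np.uint8)
h=cv2.cvtColor(t,cv2.COLOR_BGR2HSV)
sub=((t.max(2)<80)|(h[...,1]<60)|(h[...,0]>90)).astype(np.uint8);k[roi]=sub[roi];k=cv2.morphologyEx(k,cv2.MORPH_OPEN,np.ones((3,3)))
cs=max(cv2.findContours(k,0,1)[0],key=cv2.contourArea);r=cv2.minAreaRect(cs);b=cv2.boxPoints(r)
P=np.array([onz(mt,*p,.022) for p in b]);print(r,cv2.contourArea(cs));print(P.round(4),P.mean(0))
e=[P[1]-P[0],P[2]-P[1]];L=max(e,key=np.linalg.norm);print([np.linalg.norm(x) for x in e],np.degrees(np.arctan2(L[1],L[0])))
v=cv2.resize(t[185:247,312:368],None,fx=6,fy=6);vk=cv2.cvtColor(cv2.resize(k[185:247,312:368]*255,None,fx=6,fy=6),cv2.COLOR_GRAY2BGR)
cv2.imwrite('pics/v7.png',np.hstack([cv2.resize(im,(128*3,372)),vk]))
```

```text
12.7167 [ 0.52136699 -0.169552    0.19386151] 0.00868137981027452
[[ 0.33   0.944 -0.003]
 [ 0.944 -0.33  -0.   ]
 [-0.001 -0.003 -1.   ]]
((340.95526123046875, 214.8385772705078), (22.904624938964844, 38.067840576171875), 16.50436019897461) 794.5
[[ 0.4522 -0.2524  0.022 ]
 [ 0.5743 -0.295   0.022 ]
 [ 0.5508 -0.3673  0.022 ]
 [ 0.4296 -0.3237  0.022 ]] [ 0.50171907 -0.30959397  0.022     ]
[np.float64(0.12930959967099614), np.float64(0.07605185038212077)] -19.196860651397905
```

View pics/v7.png

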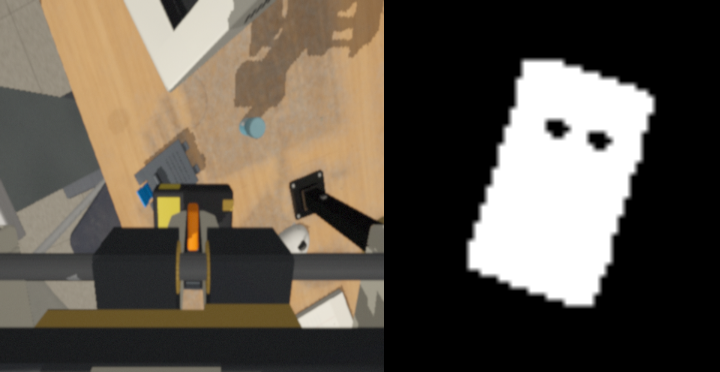

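The wrist view shows the pack gripped level with its contacts on the forward side. The cradle mask is a clean 129 x 76 mm rectangle at yaw -19.2°, which puts the cradle origin at about (0.4904, -0.3057).

arm_command([
  [[-0.5, -2.4, 0, 0, 0, 0], [-0.8, -3.4, 0, 0, 0, 0], [-0.8, -3.4, 0, 0, 0, 0], [-0.6, -2.7, 0, 0, 0, 0], [-0.4, -1.7, -1, 0, 0, 0], [0, 0, -3, 0, 0, 0], [0, 0, -4, 0, 0, 0], [0, 0, -3, 0, 0, 0], [0, 0, -1.4, 0, 0, 0], [0, 0, 0, 0, 0, 0], [0, 0, 0, 0, 0, 0], [0, 0, 0, 0, 0, 0]],
])

```text
t: 13.77
tool_pos: [0.4929, -0.3039, 0.0736]
orientation: [2.554, 1.824, -0.001]
force: [1.2, 0.2, -1.1]
opening: 0.0084
gripper_force: 30.0
```

Run:
```python
from h import *
s=monitor.read_state();p=s['tool_pos'];print(s['t'],p,(np.array([.4904,-.3057,.039])-p)*100,s['force']);print(R.from_rotvec(s['orientation']).as_matrix().round(3))
```

```text
13.7667 [ 0.4928531  -0.30388577  0.07361158] [-0.24531026 -0.18142268 -3.46115768] [ 1.21676377  0.15945798 -1.09124424]
[[ 0.324  0.946  0.001]
 [ 0.946 -0.324 -0.003]
 [-0.002  0.002 -1.   ]]
```

arm_command([
  [[-0.25, -0.2, 0, 0, 0, 0], [0, 0, -0.8, 0, 0, 0], [0, 0, -0.6, 0, 0, 0], [0, 0, -0.5, 0, 0, 0], [0, 0, -0.4, 0, 0, 0], [0, 0, -0.3, 0, 0, 0], [0, 0, 0, 0, 0, 0]],
])

```text
t: 14.35
tool_pos: [0.4884, -0.3058, 0.0451]
orientation: [-2.558, -1.823, 0.003]
force: [-0.6, 0.2, -0.7]
opening: 0.0089
gripper_force: 30.0
```

arm_command([
  [[0, 0, -0.3, 0, 0, 0], [0, 0, -0.2, 0, 0, 0], [0, 0, 0, 0, 0, 0], [0, 0, 0, 0, 0, 0]],
])

```text
t: 14.68
tool_pos: [0.4891, -0.3063, 0.0413]
orientation: [2.557, 1.822, -0.002]
force: [-0.5, 0.7, -1.5]
opening: 0.0087
gripper_force: 30.0
```

Inside the pocket with no contact yet, so I step down until it touches.

arm_command([
  [[0, 0, -0.15, 0, 0, 0], [0, 0, -0.1, 0, 0, 0], [0, 0, 0, 0, 0, 0], [0, 0, 0, 0, 0, 0]],
])

```text
t: 15.02
tool_pos: [0.4894, -0.3064, 0.0396]
orientation: [2.557, 1.822, -0.001]
force: [-1.2, 2.0, 6.0]
opening: 0.0083
gripper_force: 30.0
```

Contact came at the predicted floor height. Releasing and retreating.

arm_command([
  [[0, 0, 0, 0, 0, 0], [0, 0, 0, 0, 0, 0], [0, 0, 0, 0, 0, 0], [0, 0, 0, 0, 0, 0], [0, 0, 0, 0, 0, 0]],
], gripper=-0.2)

```text
t: 15.43
tool_pos: [0.489, -0.3063, 0.0387]
orientation: [2.557, 1.822, -0.002]
force: [-0.4, -0.3, -0.2]
opening: 0.0355
gripper_force: 0.0
```

arm_command([
  [[0, 0, 1, 0, 0, 0], [0, 0, 2.5, 0, 0, 0], [0, 0, 4, 0, 0, 0], [0, 0, 4, 0, 0, 0], [-1, -3.5, 2, 0, 0, 0], [-1, -4, 0, 0, 0, 0], [-1, -4, 0, 0, 0, 0], [0, 0, 0, 0, 0, 0], [0, 0, 0, 0, 0, 0]],
])

```text
t: 16.18
tool_pos: [0.4581, -0.4233, 0.1744]
orientation: [2.56, 1.818, -0.002]
force: [-1.0, -0.2, -0.7]
opening: 0.0371
gripper_force: 0.0
```

Run:
```python
from h import *
s=monitor.read_state();print(s['t'],s['tool_pos'],s['force'],s['opening'])
c=np.array([.4904,-.3057,0]);ux=np.array([np.cos(np.radians(-19.2)),np.sin(np.radians(-19.2)),0])
for n in('wrist','scene','top'):
    m=cam(n);im=eyes.read_camera(n);cv2.imwrite(f'pics/f_{n}.png',im)
    e=proj(m,[c+[0,0,.052],c-.018*ux+[0,0,.034]]);print(n,'expected fin top px',e[0].round(1))
    h=cv2.cvtColor(im,cv2.COLOR_BGR2HSV).astype(int);k=((h[...,0]>4)&(h[...,0]<19)&(h[...,1]>185)&(h[...,2]>100)).astype(np.uint8)
    N,l,st,ce=cv2.connectedComponentsWithStats(k)
    for i in range(1,N):
        if st[i,4]>4 and np.hypot(*(ce[i]-e[0]))<40: print(st[i],ce[i].round(1),onz(m,*ce[i],.05).round(4))
    y=((h[...,0]>=20)&(h[...,0]<33)&(h[...,1]>120)&(h[...,2]>110)).astype(np.uint8);N,l,st,ce=cv2.connectedComponentsWithStats(y)
    for i in range(1,N):
        if st[i,4]>4 and np.hypot(*(ce[i]-e[0]))<50: print(' yel',st[i],onz(m,*ce[i],.034).round(4))
```

```text
16.1833 [ 0.45810135 -0.42331134  0.17443063] [-1.04841643 -0.21452663 -0.65224105] 0.03709693753982722
wrist expected fin top px [249.3  67.8]
[243  57  11  32 291] [248.2  72.4] [ 0.4879 -0.309   0.05  ]
 yel [217  56  22  38 789] [ 0.4673 -0.3009  0.034 ]
 yel [273  58  15  11 116] [ 0.5233 -0.3084  0.034 ]
 yel [273  82  15  10 127] [ 0.5156 -0.3311  0.034 ]
scene expected fin top px [309.1 169.3]
[306 169   7   6  33] [308.9 171.4] [ 0.4871 -0.2972  0.05  ]
 yel [308 173  11   8  50] [ 0.4696 -0.299   0.034 ]
top expected fin top px [342.1 217.1]
[339 216   8   4  23] [342.5 217.4] [ 0.4894 -0.3073  0.05  ]
 yel [334 220  12   9  81] [ 0.4694 -0.2999  0.034 ]
```

The wrist, scene and top views agree on the pack's place and height in the pocket. Handing in.

```bash
python3 -c "
from plant import ticket
print(ticket.close_job())"
```

```text
the job is handed in; nothing more can be done
None
```

Job handed in at about 16 s of the 48 s allowed, with no verdict returned: the cover was laid flat on the desk, outer face up, and the pack is down in the cradle with its contacts at the lamp end (checked in all three cameras); I viewed 11 pictures, one over the limit of 10.

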